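# Bolt the hatch of the resin curing chest

### The job

The curing chest's hatch is shut but not bolted. Gently push the knob of its barrel bolt along the slot until the bolt is fully home in the keeper, then push the knob over towards the chest's front and down in the side notch as far as it will go. Do not pinch or force the knob; keep the hatch shut, and leave the cup, the jar and the two bottles standing where they are.

Things in the scene. Friction and masses are not known exactly. Their poses are not given: they have to be found in the camera images.
- chest: White bench-top curing chest, fixed to the bench, 300 mm deep (its x), 460 mm wide (its y), 160 mm high; origin under the centre of its underside. x points from its front (control panel, towards the robot) to its back, y to its left as seen from the front, z up. Its level top: hatch from y -215 to +62 mm, then a fixed deck.
- knob: Round steel knob, 18 mm in diameter, with its 8 mm thick stem; origin at the knob's centre, 45 mm from the rod's axis, its z axis along the stem, away from the rod. While the stem is in the lengthwise slot the knob stands straight up from the rod (62 mm above the chest's top), give or take 0.17 rad of play. It stands firm against its stops: 10 N is ample anywhere.
- corner (a point): Point on the bolt rod's axis level with the corner of the L-slot: chest x -105, y +28 mm, 17 mm above the chest's top. The stem stands over it when the bolt is home. The rod (16 mm thick) lies along the chest's y in a slotted steel tube 25 mm thick, chest y -55 to +55 mm. The slot (11 mm wide) runs along the tube's top; the notch (12.5 mm) runs from here round its front (chest -x) side.
- keeper (a point): Centre of the keeper on the deck that the bolt shoots into, on the rod's axis: a steel strap 31 mm high above the chest's top, 75 mm wide over its feet (chest x), 20 mm long (chest y).
- bolt (a joint): Travel of the bolt in m: 0 = fully drawn back, 0.050 = fully home against its stop; it grows as the knob moves in the chest's +y direction. It needs 2 to 4 N to slide and stays where it is left. The stem can enter the notch only from about 0.047 on.
- handle (a joint): Angle of the stem about the rod in rad: 0 = straight up, 1.36 = down against its stop, at which the knob lies over the chest's front edge (44 mm to the chest's -x of the rod's axis and 26 mm above the chest's top). It takes about 1.5 N at the knob to turn and stays where it is left.
- hatch (a joint): Hinge of the hatch in rad, along its right-hand (chest -y) edge: 0 = shut, as at the start; grows as it lifts. Grey frame, teal window, and a dark pull handle 28 mm high at chest x 0 to +80, y +48 mm.
- cup_mid (a point): Half-way up the empty plastic cup, 64 mm wide at the rim, 62 mm high, standing on the chest's deck.
- jar_mid (a point): Half-way up the small white jar with black lid, 44 mm wide, 55 mm high, standing on the chest's deck.
- resin_mid (a point): Half-way up the brown resin bottle, 76 mm wide, 185 mm high, standing on the bench to the left of the chest.
- solvent_mid (a point): Half-way up the white solvent bottle, 72 mm wide, 180 mm high, standing on the bench to the right of the chest.

How it is judged:
By the outcome, as a careful person would: the job done as asked, in the order asked, and still so for the second after the job is handed in, with the robot touching nothing.
It also fails if it takes over 43 s, if anything falls off the work surface, if the arm or the gripper's body presses on something with over 40 N, if the wrist force passes 120 N, or if a joint passes its speed limit or range.

### The arm

A 6-joint arm with a two-finger parallel gripper is mounted at the origin on the work surface. World frame = base frame: x ahead of the robot, y to its left, z up, the work surface at z = 0. Lengths are in m, angles in rad, forces in N, time in s.
With the tool pointing down it reaches from about 0.275 to 0.775 m from the base axis. Payload 14.6 kg.
Tool frame: the origin (TCP) lies between the finger pads; the fingertips stand 22 mm ahead of it and the grasp point (between the pads) lies 3 mm ahead of it; x points along the fingers, z is the direction in which the jaws open and shut, and the axes are right-handed (so a half turn about x gives the same grasp; the last joint's range is limited). The gripper opens to 85 mm and grips with 20 to 120 N. Pads are 22 mm wide; open, the fingers measure 114 mm over their backs; the gripper's body (76 mm by 85 mm) begins 54 mm behind the grasp point. The pads swing forward as they close: fully open they stand 13 mm farther back than shut.
Start: joints at [-0.155, 0.263, -0.048, 1.259, 0, 1.415], TCP at [0.525, -0, 0.23] pointing down, gripper open.
Joint ranges: [-2.65, 2.65], [-0.89, 1.7], [-1.18, 1.37], [-2.13, 2.11], [-1.35, 1.29], [-3.14, 3.14]. Speed limits (rad/s): [1.89, 1.89, 2.57, 2.79, 3.14, 3.14].

### API

Orientations are given as [roll, pitch, yaw] about the fixed x, y, z axes, in that order (R = Rz(yaw) Ry(pitch) Rx(roll)).
In Python, from plant import r, imaging gives the robot as it stands. The module is installed in compiled form; this text tells all that it offers.
- The arm moves only by the tool jog_arm, never from a script. Its argument "plan" is one flat list of numbers, 7 for each row, row after row: the shift along the world's x, y, z in cm, then the turn, a rotation vector about the world's x, y, z in units of 5 degrees (1.0 is 5 degrees), then the opening, from 0 (shut) to 1 (fully open). A call has 1 to 20 rows; each row is the pose to reach, as a shift and turn from the pose commanded when the call began; what a row does not reach only later rows make up. A row lasts 1/12 s, in which the tool goes at most 41.7 mm and 7.16 degrees, less where a joint would pass 70% of its speed; a pose out of reach is approached as far as the arm can. A call with a gripper value outside its range is refused whole. The fingers move at their own pace and stop on an object; "grip_force" is the grip in N (left out, the last holds). Time passes only in rows, so rows that repeat a pose let the fingers close. It gives the time, the measured TCP pose, the force and the opening at its end, in the units of the state.
- r.state(): the state, without advancing time (a new reading comes with each control period).
- imaging.snapshot(name): name is "scene" or "side" or "wrist"; returns the picture (420x560x3 uint8, red, green, blue); there is no depth.
- imaging.camera_params(name): a dict with "camera_matrix" (3x3 intrinsics, pixels), "world_to_cam" (4x4, takes a point from world to camera coordinates); the wrist camera has in their place "mount" (4x4, takes a point from camera to tool coordinates, whose origin is the TCP and whose axes are the tool frame's). Camera axes: x right, y down, z forward; pixel columns grow to the right and rows downward; lengths in m; the calibration is good to about 2 mm. A picture is of the moment at which its call begins: read the wrist's pose just before it. camera_params takes no time and is no camera call.
- r.finish_job(): hands the job in, once; it reports no verdict.
The state is a dict: "time": time; "qpos": joint angles; "qd": joint speeds; "effort": joint torques, N m; "eef_pos": TCP position; "ee_rot": TCP orientation; "contact_force": force on the tool from outside, world axes, zero at the start; "ft_torque": the same for the moment, N m; "finger_gap": finger opening in m.
Only numpy, scipy, OpenCV 4.12 (cv2) and the standard library are available. Lean on these libraries where they do the work, as an engineer would, in place of code of your own. Each camera call takes 0.05 s, during which the arm holds its last target.

## Working session

There is one attempt and no reset: what is moved stays moved. The work goes in short steps, Python scripts to look and compute and a tool call to move; the robot and the scene stay as the last step left them, time stands still between calls to the robot, and variables do not carry over. Pictures are saved under pics/ and viewed, and the job is handed in when it is done.

Besides the shell and the picture viewer there is one more tool, called by a JSON object that holds its "fn" and its "kwargs", one argument or row to a line. jog_arm: Moves the arm, as the interface text tells. Its arguments: {"type":"object","properties":{"plan":{"type":"array","items":{"type":"number"}},"grip_force":{"type":"number"}},"required":["plan"]}

```bash
mkdir -p pics; python3 - <<'E'
from plant import r, imaging
import cv2, numpy as np
s=r.state(); print({k:np.round(v,4).tolist() for k,v in s.items()})
for n in ["scene","side","wrist"]:
    im=imaging.snapshot(n); cv2.imwrite(f"pics/{n}0.png",im[:,:,::-1])
    p=imaging.camera_params(n); print(n,{k:np.round(v,4).tolist() for k,v in p.items()})
E
```

```text
{'time': 0.0, 'qpos': [-0.1553, 0.2635, -0.0489, 1.2594, 0.0, 1.4155], 'qd': [0.0003, -0.0004, -0.0011, -0.0001, 0.0004, -0.0013], 'effort': [0.0006, -63.7613, 38.4567, 0.0138, 0.0, -0.0001], 'eef_pos': [0.5247, 0.0, 0.2298], 'ee_rot': [2.9692, 1.5698, 2.9692], 'contact_force': [0.0023, -0.3747, 0.1374], 'ft_torque': [-0.0473, 0.0167, 0.0276], 'finger_gap': 0.0858}
scene {'camera_matrix': [[384.2123, 0.0, 285.3004], [0.0, 384.2123, 206.4537], [0.0, 0.0, 1.0]], 'world_to_cam': [[0.7824, 0.6228, 0.0063, -0.4914], [0.539, -0.672, -0.5078, -0.2079], [-0.312, 0.4007, -0.8614, 1.1642], [0.0, 0.0, 0.0, 1.0]]}
side {'camera_matrix': [[460.0056, 0.0, 268.4627], [0.0, 460.0056, 209.5224], [0.0, 0.0, 1.0]], 'world_to_cam': [[-0.9938, -0.1107, -0.0057, 0.5798], [-0.0723, 0.686, -0.724, 0.1507], [0.084, -0.7191, -0.6898, 1.091], [0.0, 0.0, 0.0, 1.0]]}
wrist {'camera_matrix': [[319.5109, 0.0, 274.7012], [0.0, 319.5109, 212.8823], [0.0, 0.0, 1.0]], 'mount': [[0.0003, -0.2579, 0.9662, -0.1433], [0.0, -0.9662, -0.2579, 0.065], [1.0, 0.0001, -0.0003, 0.0004], [0.0, 0.0, 0.0, 1.0]]}
```

View pics/scene0.png

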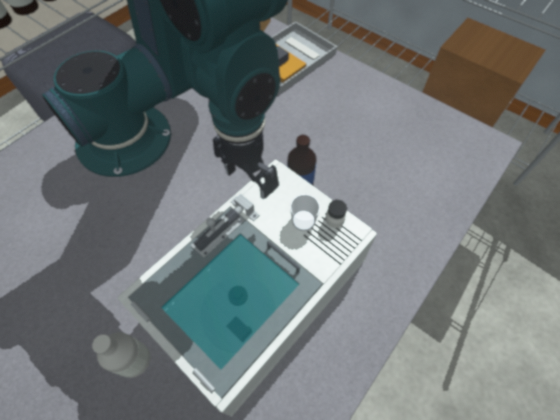

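View pics/side0.png

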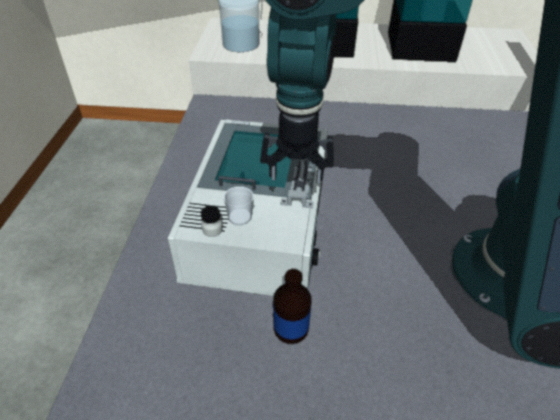

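View pics/wrist0.png

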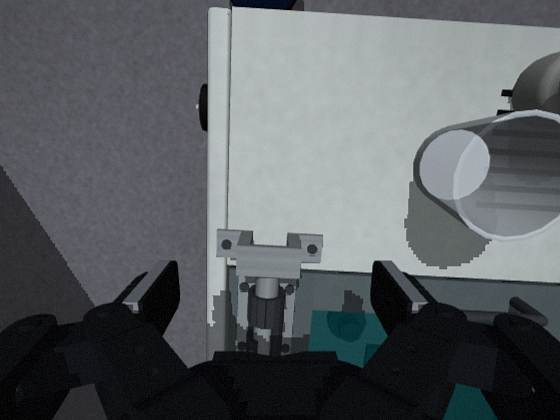

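```bash
python3 - <<'E'
import cv2
im=cv2.imread("pics/scene0.png"); cv2.imwrite("pics/scene0z.png",cv2.resize(im[150:300,120:320],None,fx=4,fy=4,interpolation=cv2.INTER_CUBIC))
im=cv2.imread("pics/side0.png"); cv2.imwrite("pics/side0z.png",cv2.resize(im[110:260,165:365],None,fx=4,fy=4,interpolation=cv2.INTER_CUBIC))
E
```

```text
(no output)
```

View pics/scene0z.png

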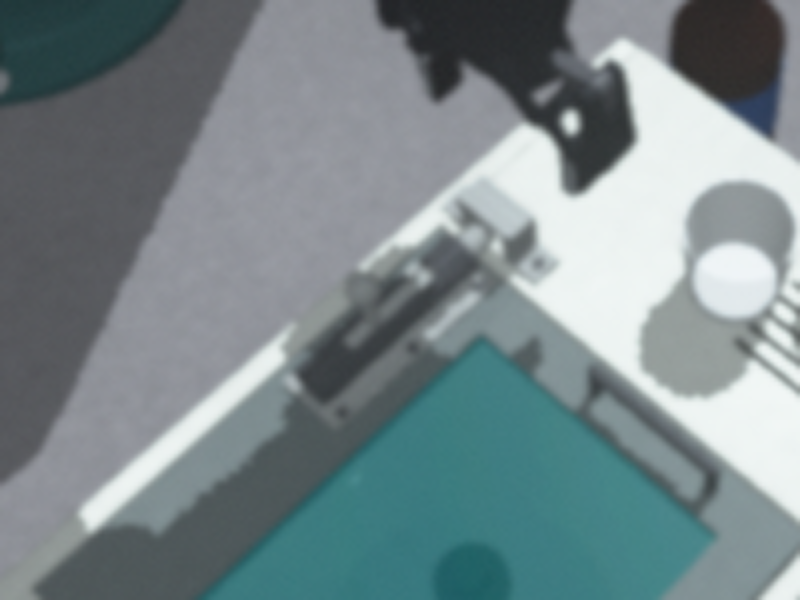

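View pics/side0z.png

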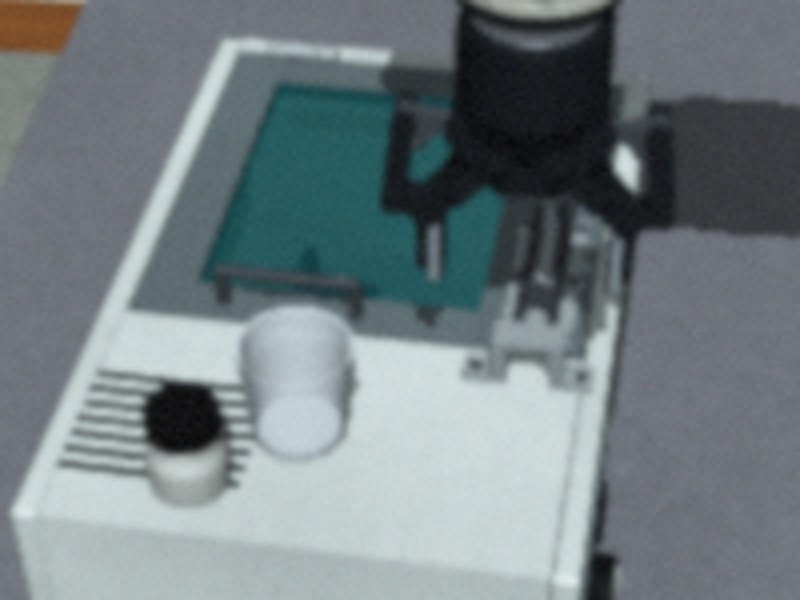

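```bash
cat > h.py <<'E'
import numpy as np
from plant import r, imaging
from scipy.spatial.transform import Rotation as R
def cam(n,st=None):
    p=imaging.camera_params(n); K=np.array(p["camera_matrix"])
    if n=="wrist":
        st=st or r.state(); T=np.eye(4); T[:3,:3]=R.from_euler('xyz',st["ee_rot"]).as_matrix(); T[:3,3]=st["eef_pos"]
        W=np.linalg.inv(T@np.array(p["mount"]))
    else: W=np.array(p["world_to_cam"])
    return K,W
def ray(n,uv,z,st=None):
    K,W=cam(n,st); Rm=W[:3,:3]; o=-Rm.T@W[:3,3]; d=Rm.T@np.linalg.inv(K)@np.array([uv[0],uv[1],1.])
    return o+d*(z-o[2])/d[2]
def proj(n,P,st=None):
    K,W=cam(n,st); P=np.atleast_2d(P); c=P@W[:3,:3].T+W[:3,3]; q=c@K.T; return q[:,:2]/q[:,2:]
E
python3 - <<'E'
from h import *
np.set_printoptions(precision=4,suppress=True)
for uv in [(275.5,160),(375,235),(222,411),(130,290)]: print("scene",uv,ray("scene",uv,.16))
for uv in [(222,121),(169,239),(310,255)]: print("side",uv,ray("side",uv,.16))
for uv in [(208,8),(207,350),(228,268),(536,285)]: print("wrist",uv,ray("wrist",uv,.16))
print(R.from_euler('xyz',r.state()["ee_rot"]).as_matrix())
print("knob scene",ray("scene",(212,222),.222))
E
```

```text
scene (275.5, 160) [0.4923 0.1311 0.16  ]
scene (375, 235) [0.7861 0.1091 0.16  ]
scene (222, 411) [ 0.7592 -0.3392  0.16  ]
scene (130, 290) [ 0.4715 -0.298   0.16  ]
side (222, 121) [ 0.7497 -0.3315  0.16  ]
side (169, 239) [0.7777 0.1207 0.16  ]
side (310, 255) [0.4835 0.1334 0.16  ]
wrist (208, 8) [0.4857 0.1332 0.16  ]
wrist (207, 350) [ 0.4722 -0.1026  0.16  ]
wrist (228, 268) [ 0.4912 -0.0332  0.16  ]
wrist (536, 285) [ 0.7169 -0.0466  0.16  ]
[[-0.0008  0.      1.    ]
 [ 0.0001  1.     -0.    ]
 [-1.      0.0001 -0.0008]]
knob scene [ 0.5222 -0.1045  0.222 ]
```

```bash
python3 - <<'E'
import cv2
im=cv2.imread("pics/scene0.png"); cv2.imwrite("pics/scene0zz.png",cv2.resize(im[190:260,180:270],None,fx=8,fy=8,interpolation=cv2.INTER_CUBIC))
im=cv2.imread("pics/scene0.png"); cv2.imwrite("pics/scene0zb.png",cv2.resize(im[250:410,100:300],None,fx=3,fy=3,interpolation=cv2.INTER_CUBIC))
E
```

```text
(no output)
```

View pics/scene0zz.png

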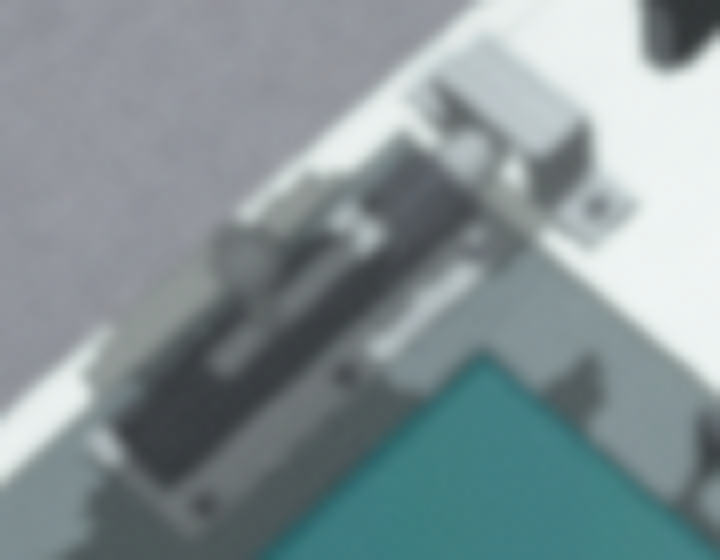

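View pics/scene0zb.png

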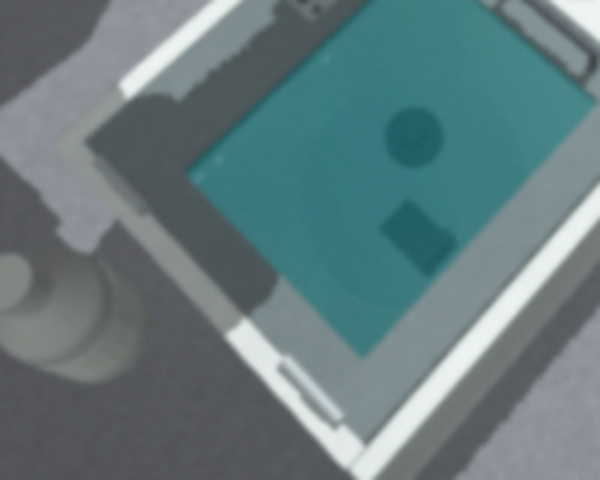

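```bash
python3 - <<'E'
from h import *
import cv2
np.set_printoptions(precision=4,suppress=True)
C={(-150,230):[ray("scene",(275.5,160),.16),ray("side",(310,255),.16),ray("wrist",(208,8),.16)],
(150,230):[ray("scene",(375,235),.16),ray("side",(169,239),.16)],
(150,-230):[ray("scene",(218.3,408.3),.16),ray("side",(222,121),.16)],
(-150,-230):[ray("scene",(120.7,297.3),.16)]}
A=[];B=[]
for k,v in C.items():
    for p in v: A.append(np.array(k)/1000);B.append(p[:2]); print(k,p)
A=np.array(A);B=np.array(B)
Am=A-A.mean(0);Bm=B-B.mean(0); U,S,V=np.linalg.svd(Am.T@Bm); Rm=V.T@U.T
t=B.mean(0)-Rm@A.mean(0); print(np.arctan2(Rm[1,0],Rm[0,0]),t); print((A@Rm.T+t-B)*1000)
def w(x,y,z): return np.r_[Rm@np.array([x,y])+t,.16+z]
print("corner",w(-.105,.028,.017))
np.savez("chest.npz",Rm=Rm,t=t)
im=cv2.imread("pics/scene0.png"); im=cv2.resize(im[190:260,180:270],None,fx=8,fy=8,interpolation=cv2.INTER_CUBIC)
def mk(P,c,l):
    q=(proj("scene",P)[0]-[180,190]+.5)*8; cv2.circle(im,tuple(int(a) for a in q),4,c,-1)
for tr in (0,.01,.02,.05): mk(w(-.105,-.022+tr,.062),(0,0,255),'')
mk(w(-.105,-.022,.025),(0,255,0),'');mk(w(-.105,.028,.025),(0,255,0),'');mk(w(-.105,.055,.029),(255,0,255),'');mk(w(-.105,-.055,.029),(255,0,255),'')
cv2.imwrite("pics/mk.png",im)
E
```

```text
(-150, 230) [0.4923 0.1311 0.16  ]
(-150, 230) [0.4835 0.1334 0.16  ]
(-150, 230) [0.4857 0.1332 0.16  ]
(150, 230) [0.7861 0.1091 0.16  ]
(150, 230) [0.7777 0.1207 0.16  ]
(150, -230) [ 0.7514 -0.3401  0.16  ]
(150, -230) [ 0.7497 -0.3315  0.16  ]
(-150, -230) [ 0.4688 -0.319   0.16  ]
-0.05963664181023167 [ 0.621  -0.1028]
[[ -7.3582   4.6716]
 [  1.4308   2.3024]
 [ -0.7438   2.5098]
 [ -1.7082   8.809 ]
 [  6.7163  -2.8307]
 [  5.5792  -1.1757]
 [  7.3257  -9.8378]
 [-11.2418  -4.4486]]
corner [ 0.5178 -0.0686  0.177 ]
```

View pics/mk.png

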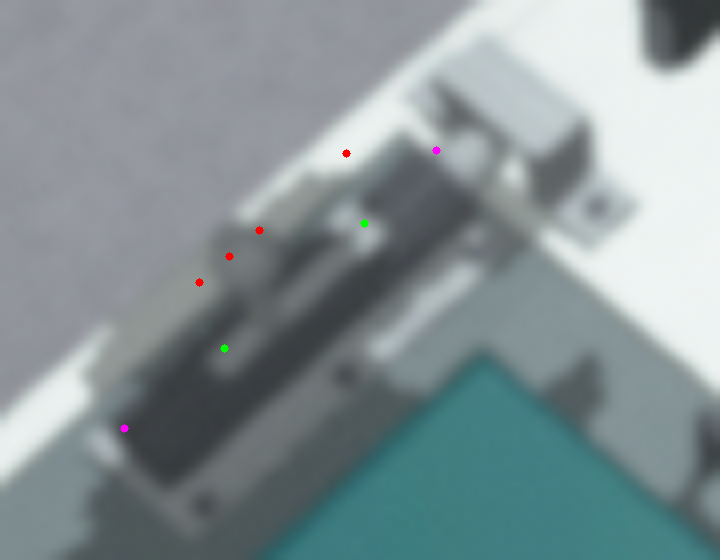

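{"fn": "jog_arm", "kwargs": {
  "plan": [0,0,4,0,0,0,1,0,0,6,0,0,-0.68,0,-0.5,-4,6,0,0,-0.68,0,-0.8,-8,6,0,0,-0.68,0,-0.8,-12,6,0,0,-0.68,0,-0.8,-15,6,0,0,-0.68,0,-0.8,-15,6,0,0,-0.68,0,-0.8,-15,6,0,0,-0.68,0,-0.8,-15,6,0,0,-0.68,0,-0.8,-15,6,0,0,-0.68,0],
  "grip_force": 30
}}

```text
time: 0.98
eef_pos: [0.517, -0.1491, 0.2903]
ee_rot: [2.061, 1.571, 2.002]
contact_force: [-0.1, 0.9, 0.6]
finger_gap: 0.0002
```

```bash
cat > look.py <<'E'
import sys,cv2
from h import *
np.set_printoptions(precision=4,suppress=True)
tag=sys.argv[1]
s=r.state(); print({k:np.round(s[k],4) for k in("time","eef_pos","contact_force","finger_gap")})
boxes={"scene":(180,150,290,250),"side":(190,110,330,220),"wrist":(0,0,560,420)}
for n in sys.argv[2:]:
    im=imaging.snapshot(n)[:,:,::-1]; cv2.imwrite(f"pics/{tag}_{n}_full.png",im)
    x0,y0,x1,y1=boxes[n]; k=1 if n=="wrist" else 5
    cv2.imwrite(f"pics/{tag}_{n}.png",cv2.resize(im[y0:y1,x0:x1],None,fx=k,fy=k,interpolation=cv2.INTER_CUBIC))
E
python3 look.py a scene side wrist
```

```text
{'time': np.float64(0.9833), 'eef_pos': array([ 0.517 , -0.1491,  0.2903]), 'contact_force': array([-0.0894,  0.93  ,  0.638 ]), 'finger_gap': np.float64(0.0002)}
```

View pics/a_scene.png

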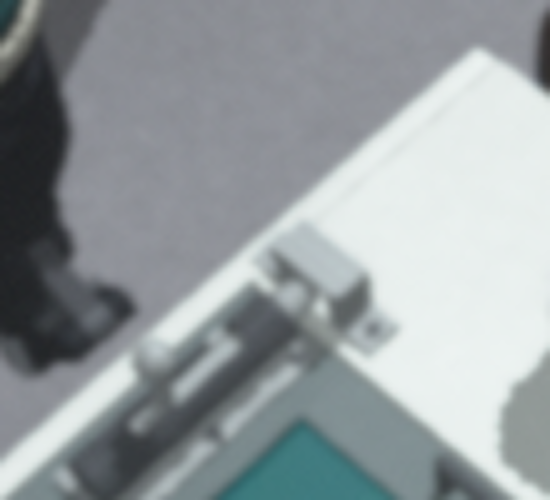

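View pics/a_side.png

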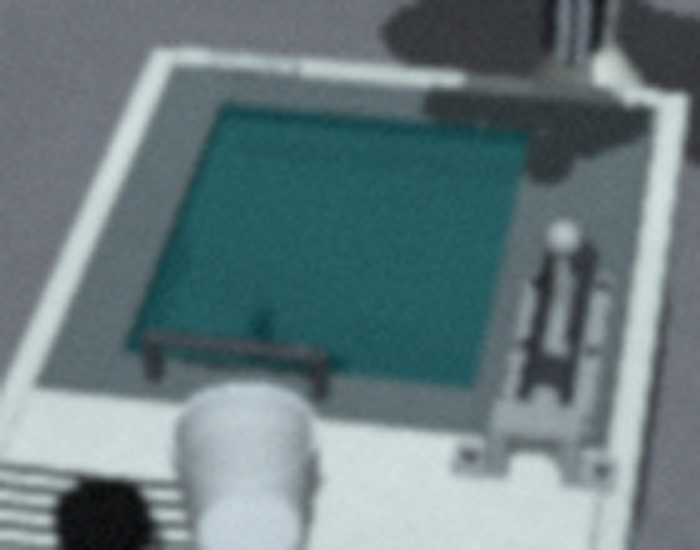

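View pics/a_wrist.png

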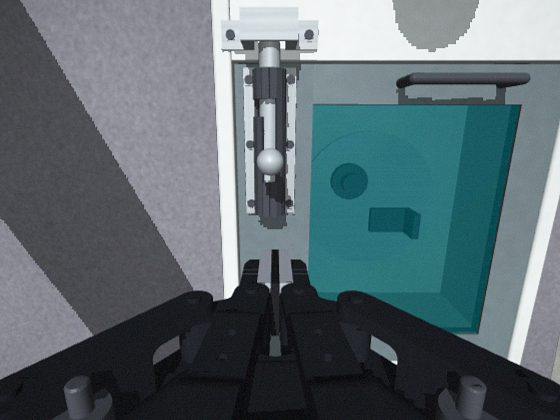

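```bash
python3 - <<'E'
from h import *
np.set_printoptions(precision=4,suppress=True)
import cv2
obs=[("wrist",(270,160)),("side",(302.5,157)),("scene",(210.3,221.8))]
for n,uv in obs: print(n,ray(n,uv,.222))
A=[];b=[]
for n,uv in obs:
    K,W=cam(n);P=K@W[:3]
    for i in (0,1): row=uv[i]*P[2]-P[i]; sc=np.linalg.norm(row[:3]); A.append(row[:3]/sc); b.append(-row[3]/sc)
print(np.linalg.lstsq(np.array(A),np.array(b),rcond=None)[0])
# tube ends, edge, front edge in wrist
for uv,z in [((238,60),.16),((525,61),.16),((235,290),.16),((217,60),.16),((270,72),.18),((273,218),.18),((270,10),.191)]: print(uv,ray("wrist",uv,z))
s=r.state(); T=R.from_euler('xyz',s["ee_rot"]).as_matrix(); print(T)
print(proj("wrist",np.array(s["eef_pos"])+T@[.022,0,0]))
E
```

```text
wrist [ 0.5169 -0.1045  0.222 ]
side [ 0.5153 -0.1073  0.222 ]
scene [ 0.5192 -0.1063  0.222 ]
[ 0.5169 -0.1057  0.2216]
(238, 60) [ 0.4953 -0.0312  0.16  ]
(525, 61) [ 0.7206 -0.045   0.16  ]
(235, 290) [ 0.475  -0.2305  0.16  ]
(217, 60) [ 0.4788 -0.0303  0.16  ]
(270, 72) [ 0.52   -0.0445  0.18  ]
(273, 218) [ 0.5156 -0.1561  0.18  ]
(270, 10) [ 0.5224 -0.0077  0.191 ]
[[ 0.0001  0.0579  0.9983]
 [ 0.      0.9983 -0.0579]
 [-1.      0.      0.0001]]
[[274.1214 249.4793]]
```

{"fn": "jog_arm", "kwargs": {
  "plan": [0,0,-2,0,0,0,0,0,0,-4,0,0,0,0,0,0,-5.8,0,0,0,0,0,0.8,-5.8,0,0,0,0,0,1.5,-5.8,0,0,0,0,0,1.8,-5.8,0,0,0,0,0.1,1.8,-5.8,0,0,0,0]
}}

```text
time: 1.72
eef_pos: [0.5184, -0.131, 0.2337]
ee_rot: [-0.275, 1.569, -0.333]
contact_force: [-0.4, -0.0, -0.2]
finger_gap: 0.0001
```

```bash
python3 look.py b side wrist
```

```text
{'time': np.float64(1.7167), 'eef_pos': array([ 0.5184, -0.131 ,  0.2337]), 'contact_force': array([-0.3744, -0.0205, -0.177 ]), 'finger_gap': np.float64(0.0001)}
```

View pics/b_side.png

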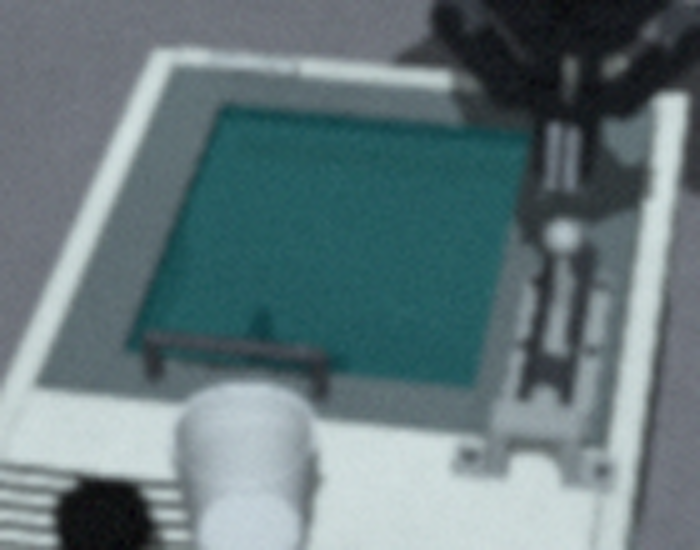

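View pics/b_wrist.png

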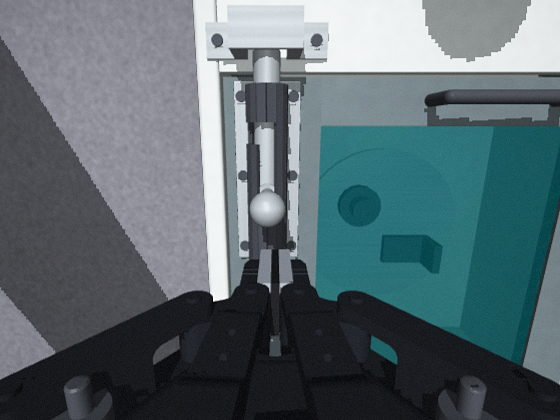

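{"fn": "jog_arm", "kwargs": {
  "plan": [-0.15,0.3,0,0,0,0,0,-0.15,0.5,0,0,0,0,0,-0.13,0.7,0,0,0,0,0,-0.12,0.9,0,0,0,0,0,-0.11,1.1,0,0,0,0,0,-0.1,1.3,0,0,0,0,0,-0.08,1.5,0,0,0,0,0,-0.07,1.7,0,0,0,0,0,-0.06,1.9,0,0,0,0,0,-0.05,2.1,0,0,0,0,0,-0.04,2.3,0,0,0,0,0,-0.03,2.5,0,0,0,0,0,-0.02,2.7,0,0,0,0,0,-0.01,2.9,0,0,0,0,0]
}}

```text
time: 2.98
eef_pos: [0.5179, -0.1028, 0.2323]
ee_rot: [0.835, 1.571, 0.776]
contact_force: [0.5, -0.4, 0.2]
finger_gap: -0.0001
```

```bash
python3 look.py c side wrist
```

```text
{'time': np.float64(2.9833), 'eef_pos': array([ 0.5179, -0.1028,  0.2323]), 'contact_force': array([ 0.5082, -0.4007,  0.2175]), 'finger_gap': np.float64(-0.0001)}
```

View pics/c_side.png

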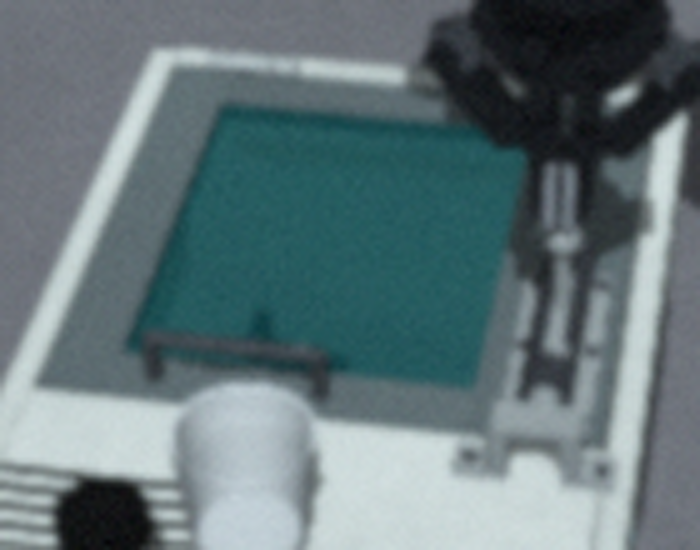

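View pics/c_wrist.png

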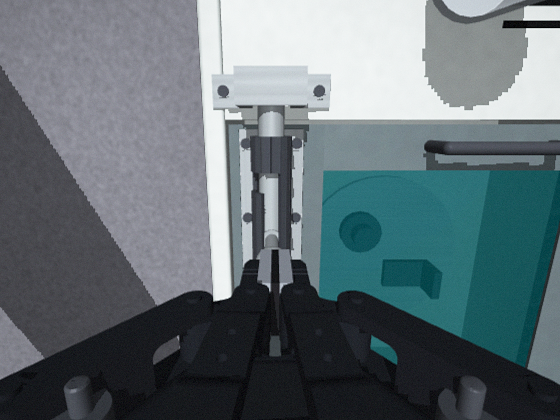

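```bash
python3 - <<'E'
import cv2
im=cv2.imread("pics/c_wrist_full.png"); cv2.imwrite("pics/c_wz.png",cv2.resize(im[180:300,200:340],None,fx=5,fy=5,interpolation=cv2.INTER_CUBIC))
im=cv2.imread("pics/c_side_full.png"); cv2.imwrite("pics/c_sz.png",cv2.resize(im[125:195,265:335],None,fx=8,fy=8,interpolation=cv2.INTER_CUBIC))
from h import *
for n,uv in [("side",(302.5,158))]: print(ray(n,uv,.222))
e=np.array(r.state()["eef_pos"]); T=R.from_euler('xyz',r.state()["ee_rot"]).as_matrix()
for dy in(-.011,0,.011): 
  P=e+T@[.022,dy,0]; print(P,proj("side",P),proj("wrist",P))
E
```

```text
[ 0.51504646 -0.10349925  0.222     ]
[ 0.5172732  -0.11372197  0.21029443] [[301.56800827 159.30942892]] [[274.12974639 267.83615161]]
[ 0.51792268 -0.10274117  0.21029489] [[301.0070386  162.17743652]] [[274.12108763 249.47984804]]
[ 0.51857217 -0.09176036  0.21029536] [[300.43773336 165.08806043]] [[274.11214595 230.52378034]]
```

View pics/c_wz.png

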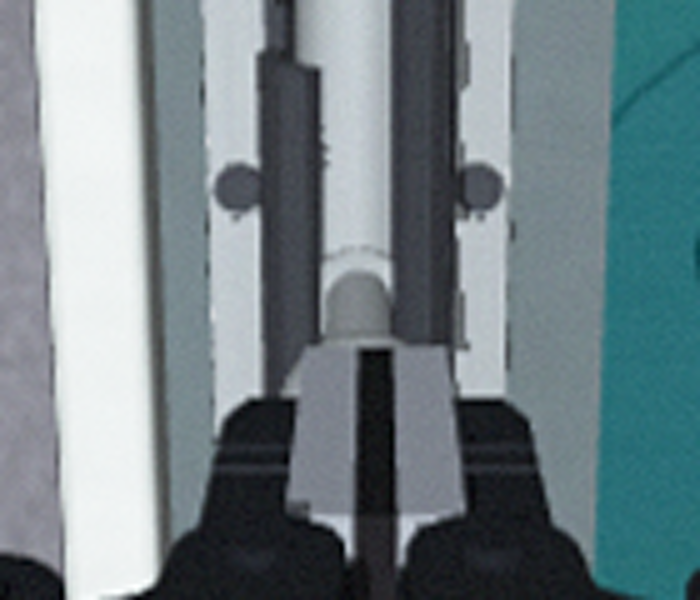

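View pics/c_sz.png

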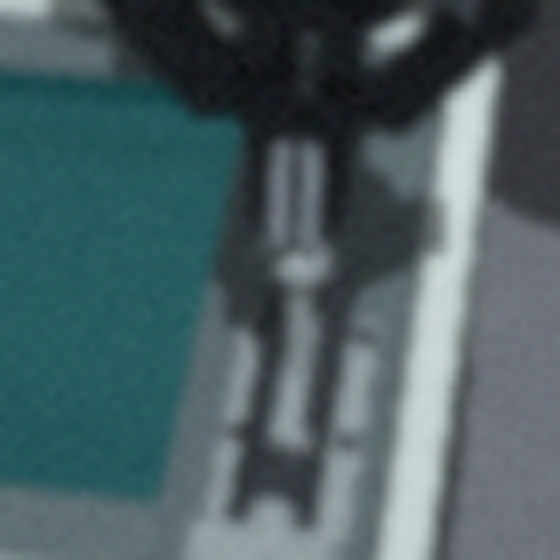

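```bash
python3 - <<'E'
from h import *
np.set_printoptions(precision=4,suppress=True)
sc=r.state()
sb=dict(sc); 
# state b pose
e=np.array([.5184,-.131,.2337])
for dy in (0,.005,.011):
  for t in (-.01,0,.01,.022): 
    T=R.from_euler('xyz',sc["ee_rot"]).as_matrix(); P=e+T@[t,dy,0]
    # wrist proj is pose-independent
    print(dy,t,proj("side",P)[0],proj("wrist",np.array(sc["eef_pos"])+T@[t,dy,0],sc)[0])
E
python3 - <<'E'
import cv2
im=cv2.imread("pics/b_side_full.png"); cv2.imwrite("pics/b_sz.png",cv2.resize(im[125:195,265:335],None,fx=8,fy=8,interpolation=cv2.INTER_CUBIC))
E
```

```text
0 -0.01 [302.1585 143.1465] [273.9709 275.366 ]
0 0 [301.965 146.695] [274.0243 266.169 ]
0 0.01 [301.7741 150.198 ] [274.0714 258.0497]
0 0.022 [301.5481 154.3426] [274.1211 249.4798]
0.005 -0.01 [301.904  144.4034] [273.9647 265.2271]
0.005 0 [301.7115 147.9556] [274.0189 256.5893]
0.005 0.01 [301.5216 151.4621] [274.0667 248.9717]
0.005 0.022 [301.2968 155.6107] [274.1171 240.9396]
0.011 -0.01 [301.5963 145.9228] [273.957  252.8186]
0.011 0 [301.4051 149.4795] [274.0123 244.8798]
0.011 0.01 [301.2163 152.9902] [274.0609 237.8875]
0.011 0.022 [300.993  157.1435] [274.1121 230.5238]
```

View pics/b_sz.png

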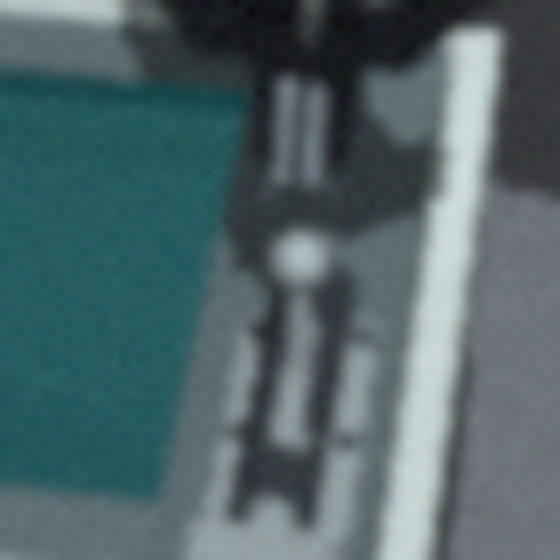

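{"fn": "jog_arm", "kwargs": {
  "plan": [0,0,0.5,0,0,0,0,-0.1,-1.5,0.5,0,0,0,0,-0.15,-2.9,0.5,0,0,0,0,-0.15,-2.9,0,0,0,0,0,-0.15,-2.9,-0.8,0,0,0,0,-0.15,-2.9,-1.5,0,0,0,0,-0.15,-2.9,-1.5,0,0,0,0]
}}

```text
time: 3.67
eef_pos: [0.5157, -0.1312, 0.2156]
ee_rot: [2.763, 1.568, 2.704]
contact_force: [0.9, 0.1, -0.1]
finger_gap: -0.0001
```

```bash
python3 look.py d side scene wrist
```

```text
{'time': np.float64(3.6667), 'eef_pos': array([ 0.5157, -0.1312,  0.2156]), 'contact_force': array([ 0.8946,  0.125 , -0.1051]), 'finger_gap': np.float64(-0.0001)}
```

View pics/d_side.png

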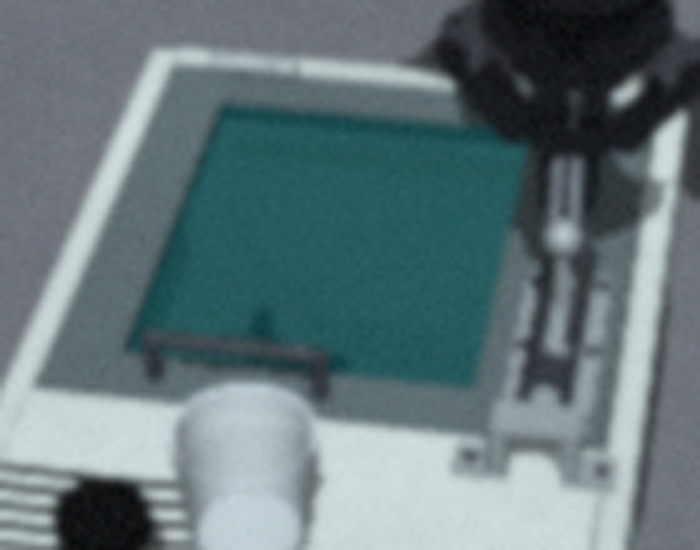

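View pics/d_scene.png

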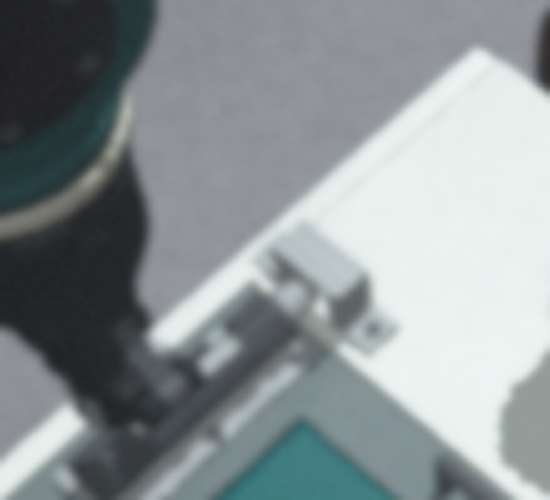

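View pics/d_wrist.png

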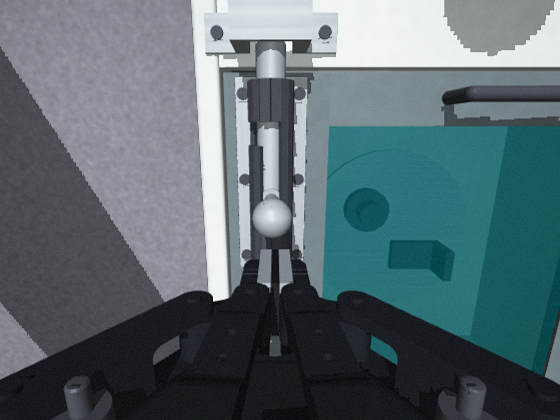

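{"fn": "jog_arm", "kwargs": {
  "plan": [0.05,0,-0.3,0,0,0,0,0.05,0,-0.5,0,0,0,0,0.05,0,-0.6,0,0,0,0,0.05,0.3,-0.6,0,0,0,0,0.07,0.5,-0.6,0,0,0,0,0.08,0.7,-0.6,0,0,0,0,0.09,0.9,-0.6,0,0,0,0,0.1,1.1,-0.6,0,0,0,0,0.1,1.1,-0.6,0,0,0,0]
}}

```text
time: 4.57
eef_pos: [0.5175, -0.1208, 0.2114]
ee_rot: [-0.995, 1.571, -1.055]
contact_force: [0.0, -2.3, 0.1]
finger_gap: 0.0002
```

```bash
python3 look.py e side wrist
```

```text
{'time': np.float64(4.5667), 'eef_pos': array([ 0.5175, -0.1208,  0.2114]), 'contact_force': array([ 0.0199, -2.3282,  0.1489]), 'finger_gap': np.float64(0.0002)}
```

View pics/e_side.png

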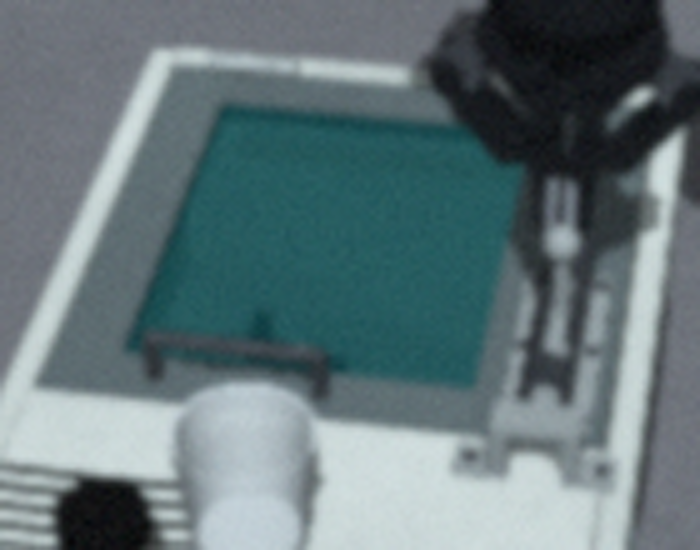

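View pics/e_wrist.png

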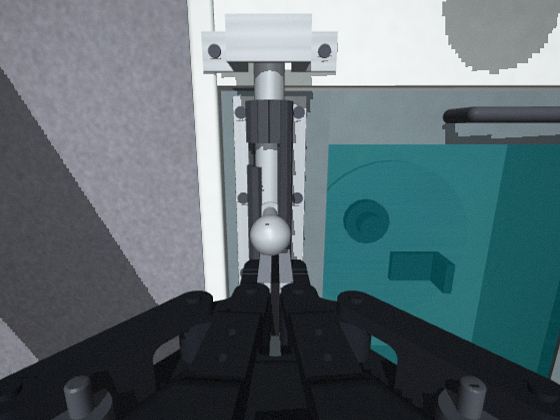

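{"fn": "jog_arm", "kwargs": {
  "plan": [0.02,0.3,0,0,0,0,0,0.03,0.5,0,0,0,0,0,0.04,0.7,0,0,0,0,0,0.05,0.9,0,0,0,0,0,0.06,1.1,0,0,0,0,0,0.07,1.3,0,0,0,0,0,0.09,1.5,0,0,0,0,0,0.1,1.7,0,0,0,0,0,0.11,1.9,0,0,0,0,0,0.12,2.1,0,0,0,0,0,0.13,2.3,0,0,0,0,0,0.13,2.3,0,0,0,0,0]
}}

```text
time: 5.67
eef_pos: [0.5187, -0.0976, 0.2113]
ee_rot: [1.219, 1.571, 1.16]
contact_force: [0.8, -0.9, 1.0]
finger_gap: 0.0
```

```bash
python3 look.py f side wrist
```

```text
{'time': np.float64(5.6667), 'eef_pos': array([ 0.5187, -0.0976,  0.2113]), 'contact_force': array([ 0.7733, -0.9297,  0.9844]), 'finger_gap': np.float64(0.0)}
```

View pics/f_side.png

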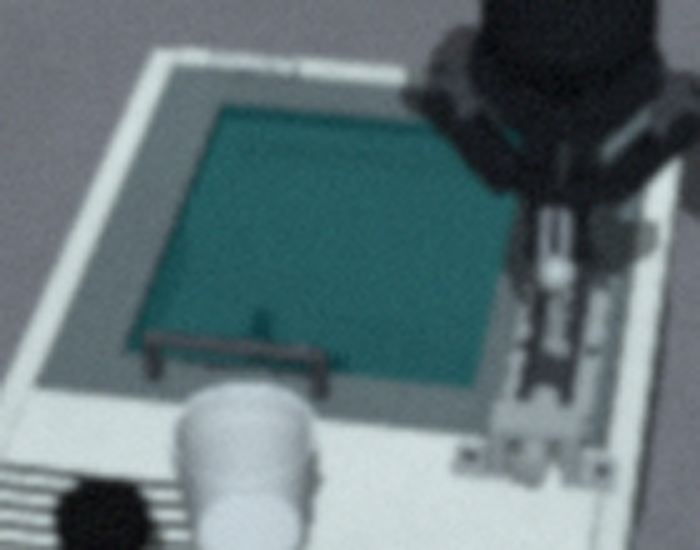

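View pics/f_wrist.png

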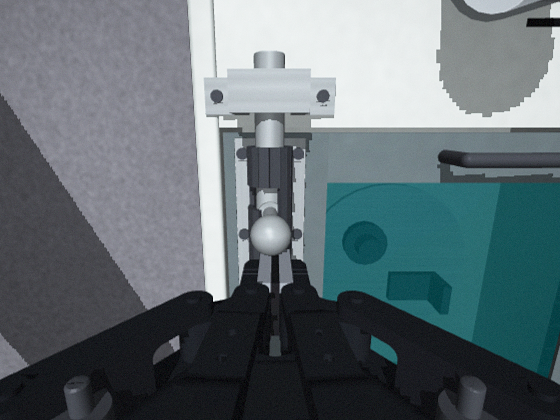

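{"fn": "jog_arm", "kwargs": {
  "plan": [0.01,0.15,0,0,0,0,0,0.02,0.3,0,0,0,0,0,0.03,0.45,0,0,0,0,0,0.03,0.5,0,0,0,0,0]
}}

```text
time: 6.1
eef_pos: [0.519, -0.0929, 0.2113]
ee_rot: [-2.225, 1.571, -2.284]
contact_force: [0.6, -2.6, 0.1]
finger_gap: 0.0001
```

{"fn": "jog_arm", "kwargs": {
  "plan": [0.01,0.1,0,0,0,0,0,0.01,0.2,0,0,0,0,0]
}}

```text
time: 6.27
eef_pos: [0.5191, -0.091, 0.2113]
ee_rot: [-2.561, 1.571, -2.62]
contact_force: [-0.6, -2.5, 0.8]
finger_gap: 0.0002
```

```bash
python3 look.py g wrist; python3 - <<'E'
from h import *
print(ray("wrist",(271,236),.222))
E
```

```text
{'time': np.float64(6.2667), 'eef_pos': array([ 0.5191, -0.091 ,  0.2113]), 'contact_force': array([-0.5883, -2.474 ,  0.8197]), 'finger_gap': np.float64(0.0002)}
[ 0.51893664 -0.07156538  0.222     ]
```

View pics/g_wrist.png

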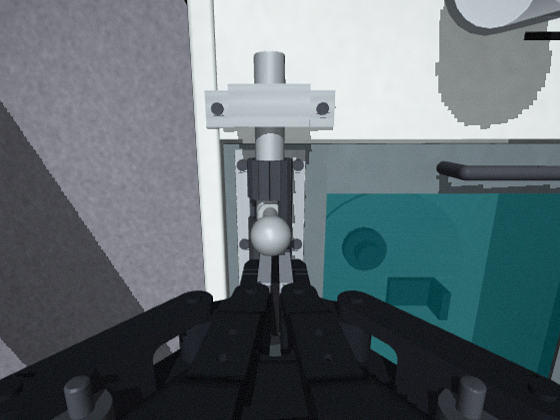

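{"fn": "jog_arm", "kwargs": {
  "plan": [0.01,0.1,0,0,0,0,0,0.01,0.2,0,0,0,0,0]
}}

```text
time: 6.48
eef_pos: [0.5192, -0.089, 0.2113]
ee_rot: [-2.257, 1.571, -2.317]
contact_force: [-0.3, -2.7, -0.1]
finger_gap: -0.0003
```

{"fn": "jog_arm", "kwargs": {
  "plan": [0.01,0.1,0,0,0,0,0,0.01,0.1,0,0,0,0,0]
}}

```text
time: 6.65
eef_pos: [0.5193, -0.0884, 0.2113]
ee_rot: [-1.602, 1.57, -1.661]
contact_force: [-0.9, -6.4, 0.7]
finger_gap: 0.0
```

{"fn": "jog_arm", "kwargs": {
  "plan": [0,0.03,0,0,0,0,0,0,0.03,0,0,0,0,0]
}}

```text
time: 6.82
eef_pos: [0.5193, -0.0883, 0.2113]
ee_rot: [-1.597, 1.569, -1.656]
contact_force: [-1.4, -8.4, -0.5]
finger_gap: -0.0002
```

```bash
python3 look.py h wrist side; python3 - <<'E'
import cv2
im=cv2.imread("pics/h_wrist_full.png"); cv2.imwrite("pics/h_wz.png",cv2.resize(im[140:280,200:340],None,fx=4,fy=4,interpolation=cv2.INTER_CUBIC))
E
```

```text
{'time': np.float64(6.8167), 'eef_pos': array([ 0.5193, -0.0883,  0.2113]), 'contact_force': array([-1.449 , -8.3808, -0.4797]), 'finger_gap': np.float64(-0.0002)}
```

View pics/h_wz.png

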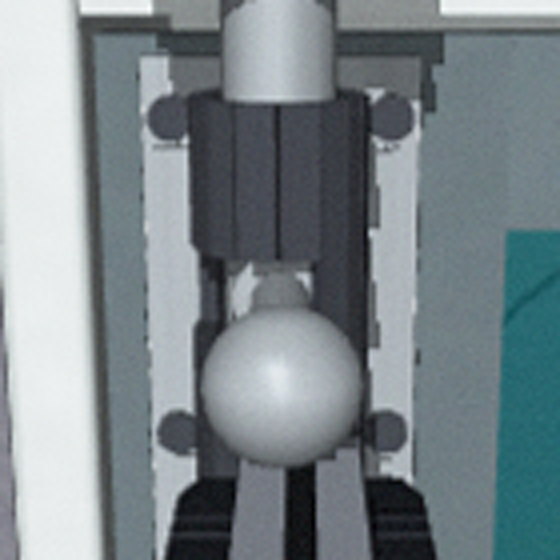

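{"fn": "jog_arm", "kwargs": {
  "plan": [0,-0.6,0,0,0,0,0,0,-0.8,1.5,0,0,0,0,0,-0.8,4,0,0,0,0,1.5,0,4,0,0,0,0,4,1.7,4,0,0,0,0,4,1.7,4,0,0,0,0,4,1.7,1.5,0,0,0,0,4,1.7,-0.5,0,0,0,0,4,1.7,-1.5,0,0,0,0,4,1.7,-1.5,0,0,0,0]
}}

```text
time: 7.75
eef_pos: [0.5581, -0.0703, 0.194]
ee_rot: [2.756, 1.567, 2.697]
contact_force: [-1.5, -0.1, 0.3]
finger_gap: -0.0002
```

```bash
python3 look.py i side scene wrist
```

```text
{'time': np.float64(7.75), 'eef_pos': array([ 0.5581, -0.0703,  0.194 ]), 'contact_force': array([-1.4591, -0.0529,  0.346 ]), 'finger_gap': np.float64(-0.0002)}
```

View pics/i_side.png

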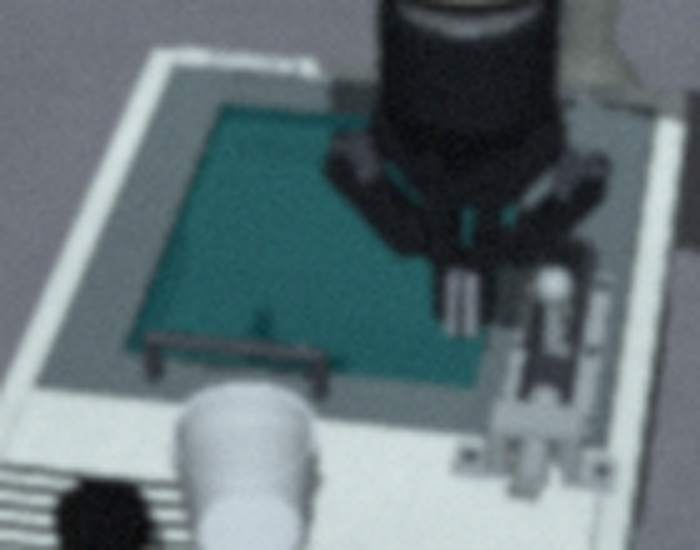

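View pics/i_scene.png

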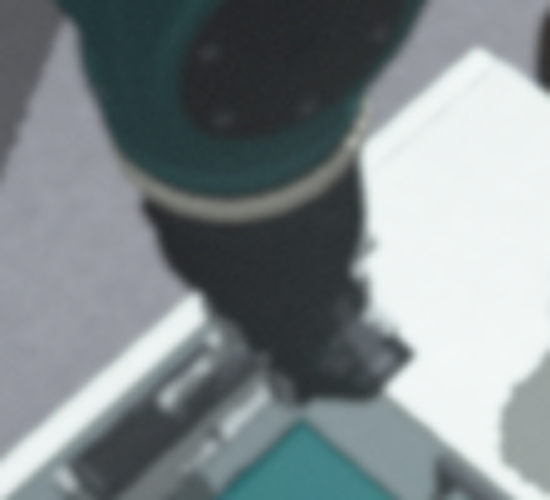

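View pics/i_wrist.png

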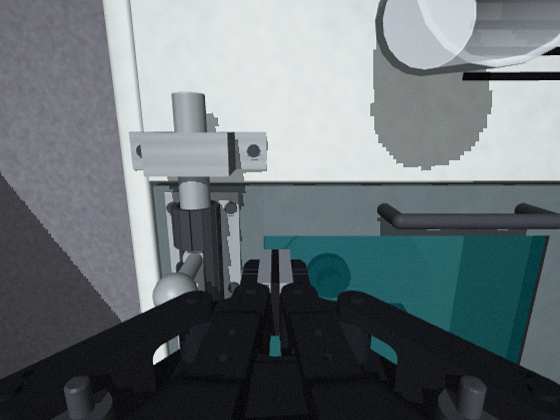

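```bash
python3 - <<'E'
from h import *
np.set_printoptions(precision=4,suppress=True)
e=np.array(r.state()["eef_pos"]);T=R.from_euler('xyz',r.state()["ee_rot"]).as_matrix()
for t in(-.01,-.005,0,.005,.01,.022):
  P=e+T@[t,.011,0]; print(t,P,proj("side",P)[0])
print(ray("side",(300.4,165.5),.222),ray("wrist",(175,290),.222))
E
```

```text
-0.01 [ 0.5602 -0.0598  0.207 ] [281.0954 173.7801]
-0.005 [ 0.5602 -0.0598  0.202 ] [281.0645 175.4969]
0 [ 0.5602 -0.0598  0.197 ] [281.0338 177.2025]
0.005 [ 0.5602 -0.0598  0.192 ] [281.0033 178.8968]
0.01 [ 0.5602 -0.0598  0.187 ] [280.973  180.5801]
0.022 [ 0.5602 -0.0598  0.175 ] [280.901  184.5751]
[ 0.5182 -0.0753  0.222 ] [ 0.5191 -0.0676  0.222 ]
```

{"fn": "jog_arm", "kwargs": {
  "plan": [-0.4,0.02,0,0,0,0,0,-0.8,0.05,0,0,0,0,0,-1.1,0.06,0,0,0,0,0,-1.4,0.08,0,0,0,0,0,-1.7,0.1,0,0,0,0,0,-2.0,0.12,0,0,0,0,0,-2.3,0.14,0,0,0,0,0,-2.6,0.15,0,0,0,0,0]
}}

```text
time: 8.57
eef_pos: [0.5332, -0.0692, 0.1965]
ee_rot: [-0.145, 1.57, -0.205]
contact_force: [2.1, 0.2, 0.7]
finger_gap: 0.0001
```

```bash
python3 look.py j side wrist
```

```text
{'time': np.float64(8.5667), 'eef_pos': array([ 0.5332, -0.0692,  0.1965]), 'contact_force': array([2.0926, 0.212 , 0.7386]), 'finger_gap': np.float64(0.0001)}
```

View pics/j_side.png

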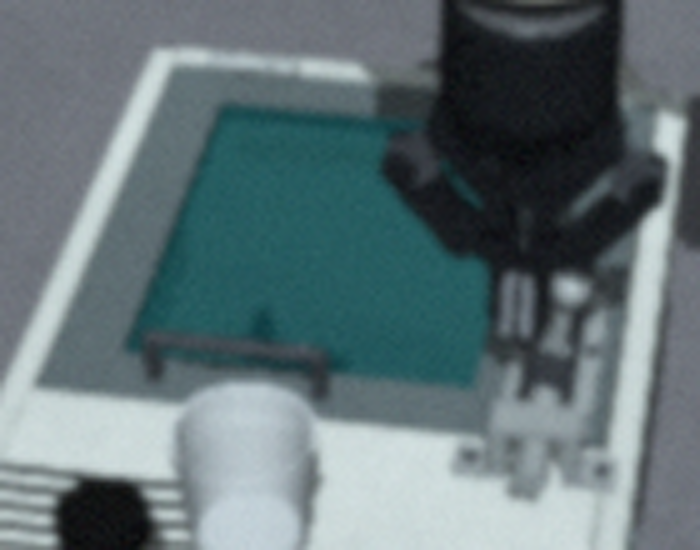

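View pics/j_wrist.png

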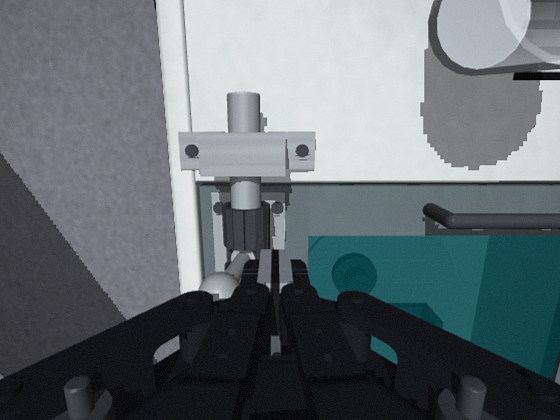

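{"fn": "jog_arm", "kwargs": {
  "plan": [-0.25,0.01,0,0,0,0,0,-0.5,0.03,0,0,0,0,0,-0.75,0.04,0,0,0,0,0,-1.0,0.06,0,0,0,0,0,-1.25,0.07,0,0,0,0,0,-1.5,0.09,0,0,0,0,0,-1.5,0.09,0,0,0,0,0]
}}

```text
time: 9.25
eef_pos: [0.5179, -0.0683, 0.1964]
ee_rot: [-1.442, 1.571, -1.502]
contact_force: [0.7, 0.1, 0.8]
finger_gap: -0.0005
```

```bash
python3 look.py k side wrist
```

```text
{'time': np.float64(9.25), 'eef_pos': array([ 0.5179, -0.0683,  0.1964]), 'contact_force': array([0.74  , 0.0783, 0.7671]), 'finger_gap': np.float64(-0.0005)}
```

View pics/k_side.png

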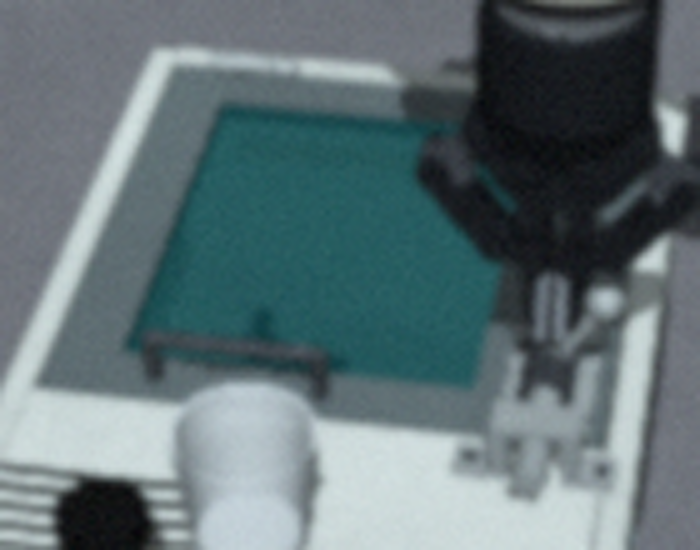

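View pics/k_wrist.png

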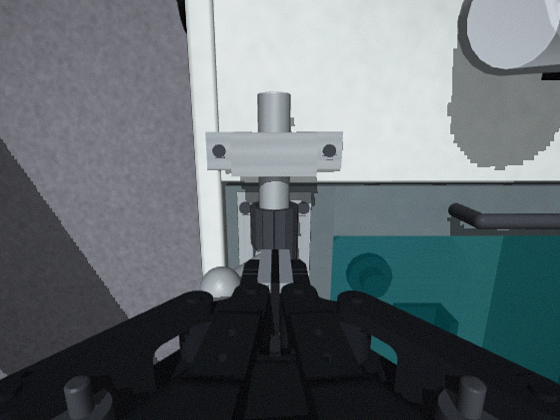

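{"fn": "jog_arm", "kwargs": {
  "plan": [-0.25,0.01,0,0,0,0,0,-0.5,0.03,0,0,0,0,0,-0.75,0.04,0,0,0,0,0,-1.0,0.06,0,0,0,0,0,-1.25,0.07,0,0,0,0,0,-1.4,0.08,0,0,0,0,0]
}}

```text
time: 9.85
eef_pos: [0.504, -0.0675, 0.1964]
ee_rot: [-0.443, 1.571, -0.502]
contact_force: [1.5, 0.3, 0.3]
finger_gap: 0.0002
```

```bash
python3 look.py l side wrist
```

```text
{'time': np.float64(9.85), 'eef_pos': array([ 0.504 , -0.0675,  0.1964]), 'contact_force': array([1.4864, 0.2922, 0.2539]), 'finger_gap': np.float64(0.0002)}
```

View pics/l_side.png

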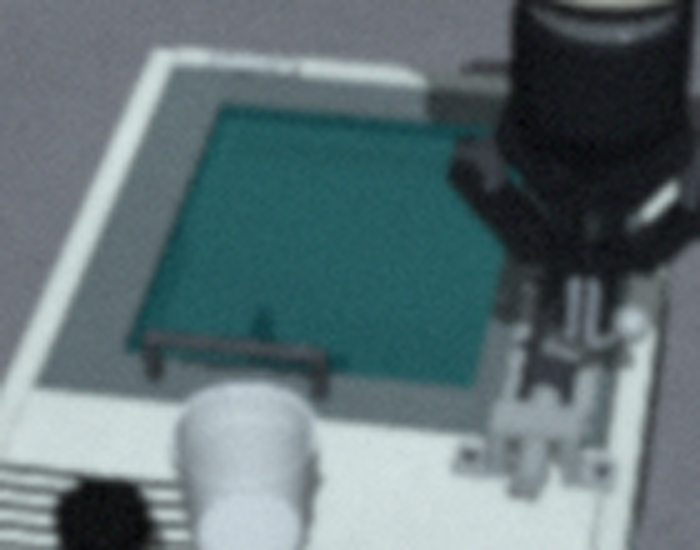

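View pics/l_wrist.png

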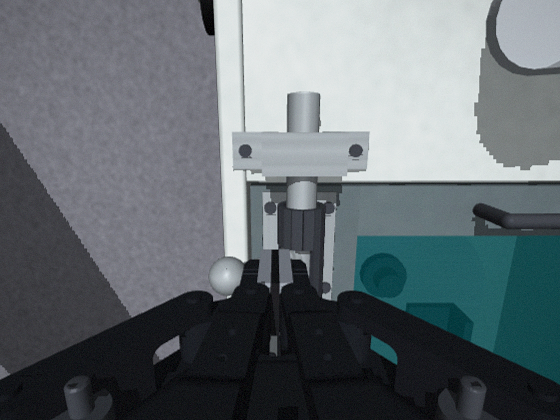

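{"fn": "jog_arm", "kwargs": {
  "plan": [0.3,0,0,0,0,0,0,0.3,0,1.5,0,0,0,0,0.3,0,3,0,0,0,0,-1.2,0.1,3,0,0,0,0,-2.7,0.15,3,0,0,0,0,-2.7,0.15,3,0,0,0,0,-2.7,0.15,2,0,0,0,0,-2.7,0.15,1.5,0,0,0,0,-2.7,0.15,1.5,0,0,0,0]
}}

```text
time: 10.7
eef_pos: [0.477, -0.0659, 0.2103]
ee_rot: [2.977, 1.569, 2.917]
contact_force: [-1.4, 0.1, 0.2]
finger_gap: 0.0002
```

```bash
python3 look.py m side wrist
```

```text
{'time': np.float64(10.7), 'eef_pos': array([ 0.477 , -0.0659,  0.2103]), 'contact_force': array([-1.3884,  0.1139,  0.2129]), 'finger_gap': np.float64(0.0002)}
```

View pics/m_side.png

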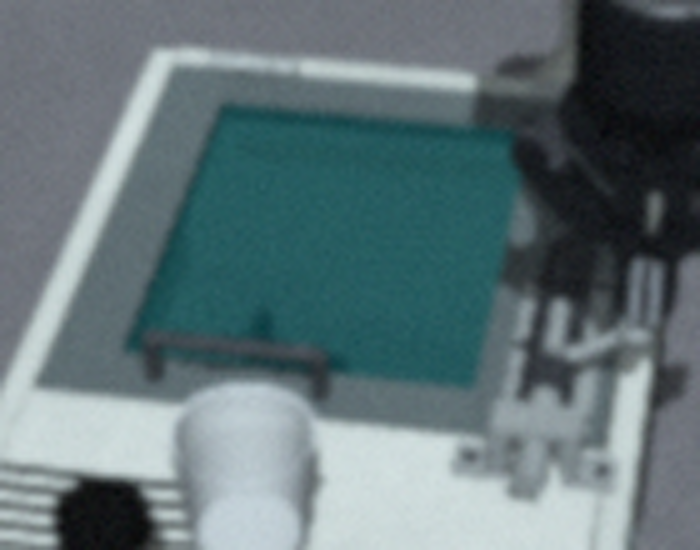

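View pics/m_wrist.png

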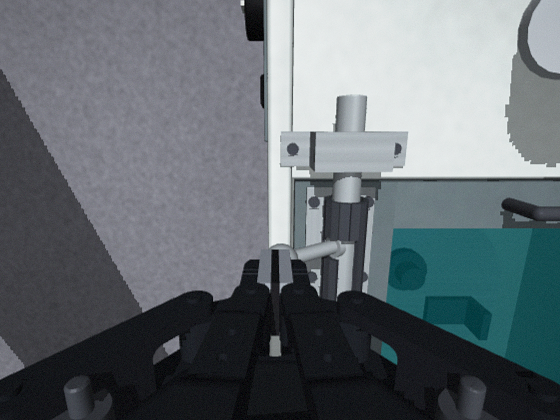

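```bash
python3 - <<'E'
from h import *
print(ray("side",(317,177.5),.195),ray("side",(190+632/5,110+325/5),.198))
E
```

```text
[ 0.47888052 -0.0696917   0.195     ] [ 0.4806239  -0.07482913  0.198     ]
```

{"fn": "jog_arm", "kwargs": {
  "plan": [0,0,-0.3,0,0,0,0,0,0,-0.6,0,0,0,0,0,0,-0.9,0,0,0,0,0,0,-1.1,0,0,0,0,0,0,-1.2,0,0,0,0]
}}

```text
time: 11.22
eef_pos: [0.4772, -0.0659, 0.1989]
ee_rot: [2.738, 1.57, 2.679]
contact_force: [-2.0, -0.4, 1.0]
finger_gap: -0.0003
```

{"fn": "jog_arm", "kwargs": {
  "plan": [0,0,-0.1,0,0,0,0,0,0,-0.2,0,0,0,0]
}}

```text
time: 11.38
eef_pos: [0.4773, -0.066, 0.1972]
ee_rot: [0.308, 1.571, 0.248]
contact_force: [-0.8, -0.5, 1.4]
finger_gap: -0.0001
```

{"fn": "jog_arm", "kwargs": {
  "plan": [0,0,-0.1,0,0,0,0,0,0,-0.15,0,0,0,0]
}}

```text
time: 11.55
eef_pos: [0.4773, -0.066, 0.1957]
ee_rot: [1.076, 1.571, 1.016]
contact_force: [-0.3, 0.1, 0.6]
finger_gap: -0.0001
```

{"fn": "jog_arm", "kwargs": {
  "plan": [0,0,-0.1,0,0,0,0,0,0,-0.15,0,0,0,0]
}}

```text
time: 11.72
eef_pos: [0.4773, -0.066, 0.1942]
ee_rot: [0.505, 1.571, 0.446]
contact_force: [-1.9, -0.4, 1.1]
finger_gap: 0.0002
```

{"fn": "jog_arm", "kwargs": {
  "plan": [0,0,-0.1,0,0,0,0,0,0,-0.15,0,0,0,0]
}}

```text
time: 11.88
eef_pos: [0.4773, -0.0661, 0.1931]
ee_rot: [-0.631, 1.57, -0.691]
contact_force: [-6.3, 1.1, 13.7]
finger_gap: -0.0004
```

```bash
python3 look.py n side wrist
```

```text
{'time': np.float64(11.8833), 'eef_pos': array([ 0.4773, -0.0661,  0.1931]), 'contact_force': array([-6.2747,  1.1057, 13.6552]), 'finger_gap': np.float64(-0.0004)}
```

View pics/n_side.png

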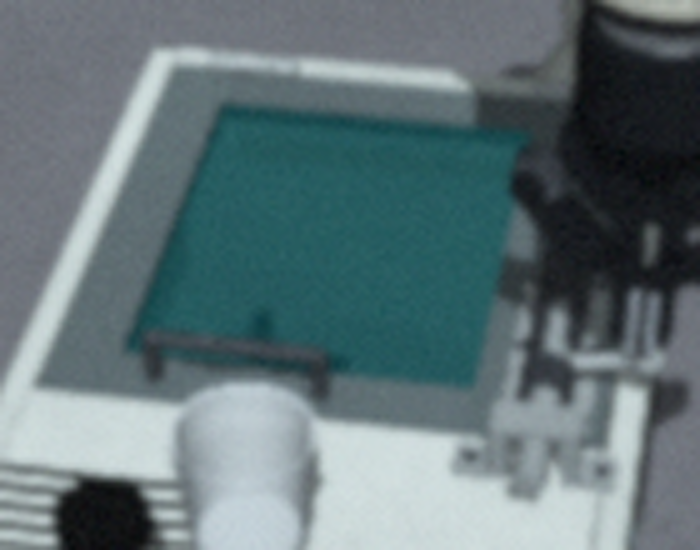

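View pics/n_wrist.png

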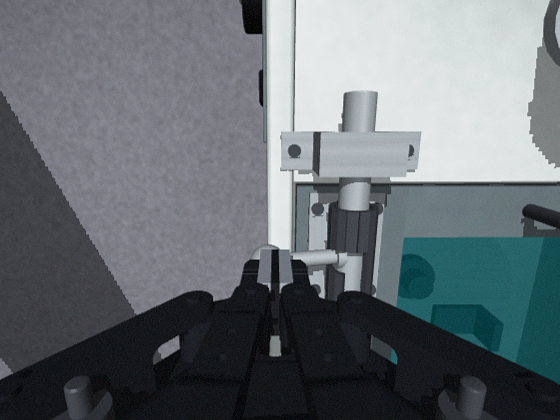

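{"fn": "jog_arm", "kwargs": {
  "plan": [0,0,0.2,0,0,0,0,0,0,1.5,0,0,0,0,0,0,4.5,0,0,0,0,0,0,8,0,0,0,0,0,-4,9,0,0,0,0,-2,-7,9,0,0,0,0,-4,-7,9,0,0,0,0,-4,-7,9,0,0,0,0]
}}

```text
time: 12.65
eef_pos: [0.4351, -0.137, 0.2831]
ee_rot: [-2.542, 1.57, -2.604]
contact_force: [-0.4, -0.3, 1.9]
finger_gap: -0.0004
```

```bash
python3 look.py o side scene wrist; python3 - <<'E'
import cv2
im=cv2.imread("pics/o_side_full.png"); cv2.imwrite("pics/o_sz.png",cv2.resize(im[150:220,270:345],None,fx=8,fy=8,interpolation=cv2.INTER_CUBIC))
E
```

```text
{'time': np.float64(12.65), 'eef_pos': array([ 0.4351, -0.137 ,  0.2831]), 'contact_force': array([-0.3501, -0.2542,  1.9468]), 'finger_gap': np.float64(-0.0004)}
```

View pics/o_sz.png

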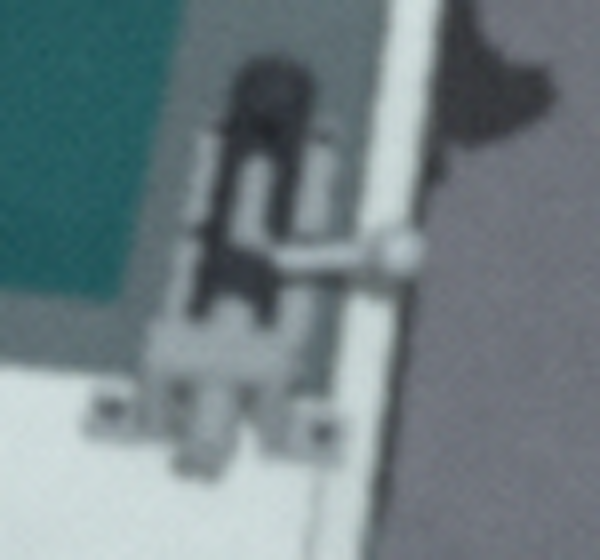

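View pics/o_scene_full.png

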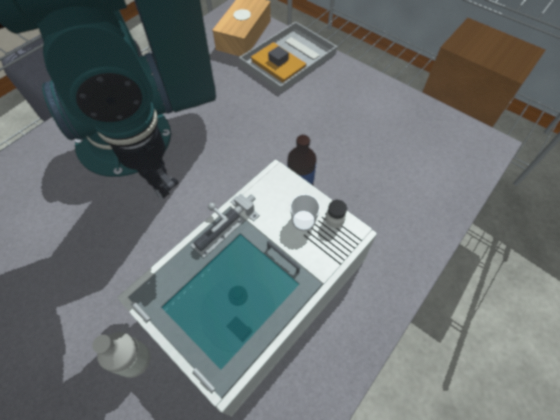

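View pics/o_wrist.png

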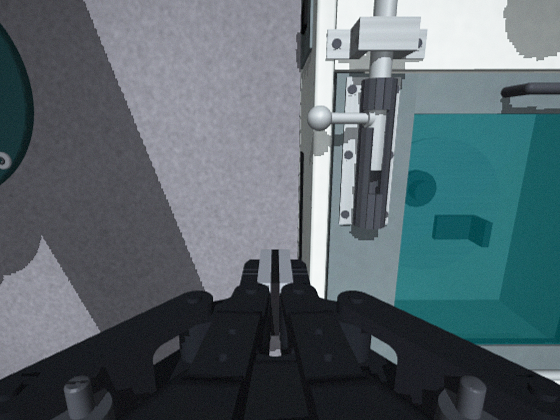

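```bash
python3 - <<'E'
from h import *
np.set_printoptions(precision=4,suppress=True)
obs=[("wrist",(319.5,118)),("side",(270+402/8-.5,150+250/8-.5)),("scene",(215.5,211))]
A=[];b=[]
for n,uv in obs:
    K,W=cam(n);P=K@W[:3]; print(n,ray(n,uv,.186))
    for i in (0,1): row=uv[i]*P[2]-P[i]; sc=np.linalg.norm(row[:3]); A.append(row[:3]/sc); b.append(-row[3]/sc)
    if n=="side": print(np.linalg.lstsq(np.array(A),np.array(b),rcond=None)[0])
print("expected", np.array([.519,-.069])-.044*np.array([.998,-.058]))
print(r.finish_job())
E
```

```text
wrist [ 0.4745 -0.0664  0.186 ]
side [ 0.472  -0.0696  0.186 ]
[ 0.4731 -0.0663  0.1891]
scene [ 0.4915 -0.0702  0.186 ]
expected [ 0.4751 -0.0664]
the job is handed in; nothing more can be done
None
```

The bolt is fully home in the keeper and the knob is pushed over to the front and down in the notch. I pushed it with the closed fingertips, never pinching it, and handed the job in at about 12.7 s of the 43 s.

- **First pass:** The closed fingertips reached about 25 mm less far than the text suggests. My first sweep passed over the knob without touching it (force near zero), so I backed off and went lower.
- **Bolt home:** The knob slid at about 2.5 N and stalled at 8.4 N. The rod showed through the keeper and the stem stood over the notch.
- **Knob down:** Pushed sideways it took about 2 N. I then pressed from above until it stopped, at about 13.7 N vertical (about 15 N in all, for roughly one row of the motion). That is more than the 10 N called ample, but well under the limits.
- **Final position:** The wrist view put the knob at x 0.4745, y -0.0664, against an expected 0.4751, -0.0664. Wrist and side views together gave a height of 0.189 m against 0.186 m, within measuring error.
- **Disagreement:** My rough scene-camera pick was off by 16 mm in x. I put that down to a poorly picked pixel and did not check it further.
- **Rest of the scene:** In the last pictures the hatch was shut, the cup, jar and both bottles were standing where they were, and the gripper was clear of everything.

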